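Press a headed drill bush into its jig and lock the keeper

TASK

Fit the steel drill bush (the one with the wide knurled head on top of a slimmer sleeve) sleeve-down into the bore of the drill jig and press it fully home, so that its shoulder seats on the floor of the recess. Then swing the jig's keeper over its head, round to the stop at the locked mark. Leave the two other bushes where they stand.

Things in the scene. Friction and masses are not known exactly. Their poses are not given: they have to be found in the camera images.
- bush_center (a point): centre, half-way up, of the loose drill bush: plain steel, 42 mm tall, standing on its sleeve, z up. Sleeve 28 mm diameter, 30 mm long, end chamfered 1.5 mm; above it a knurled head 40 mm diameter, 12 mm tall, with a 14 mm hole. The sleeve's end lies 21 mm below this point, the shoulder (underside of the head) 9 mm above it, the head's top 21 mm above it. 0.18 to 0.29 kg.
- jig: drill jig fixed to the bench: aluminium block with steel top plate, 90 mm (x) by 112 mm (y), top face 50 mm above the bench; origin at the centre of its underside, z up. Its round recess has a liner as its floor: dark steel, with a 29 mm bore. The bore lies up to 3 mm off the recess centre along jig x and up to 3 mm along jig y, differently each time and in no reading: find it by touch or sight.
- pocket (a point): centre of the recess, at the height of the jig's top face: x 0, y -16, z 50 mm in the jig's frame, with the jig's axes. The recess is 50 mm in diameter and 10 mm deep, so fingers cannot keep hold of the head's sides all the way in: the last part is pressed from above.
- keeper (a joint): angle of the keeper, a steel arm 5 mm thick, 16 mm wide, 46 mm long on a vertical hinge on the jig's face; 0 = open (points to jig +x turned 0.5 rad to +y); grows clockwise from above to 2.07 at the stop pin and locked mark (points to jig -y, over the bush). Starts at 0 to 0.5, stays where left, takes about 2 N at the peg. Its underside is 54 mm above the bench: it passes only a bush that is home.
- keeper_hinge (a point): on the axis of the keeper's hinge, at x 0, y 36 mm, z 54 mm in the jig's frame, with the jig's axes; a flat screw head there stands up to 63 mm above the bench
- keeper_peg (a point): centre of the upright round peg on the keeper, 10 mm diameter, 31 mm from the hinge axis; it stands 25 mm above the keeper's upper face, from 59 to 84 mm above the bench. It can be pushed sideways. x axis points from the hinge to the peg
- plain_bush: bystander: straight steel bush, 42 mm diameter, 30 mm tall, origin at the centre of its underside
- flange_bush: bystander: short steel bush with its flange at the bottom, 42 mm diameter, 22 mm tall, origin at the centre of its underside
- home (a point): where bush_center lies (give or take the bore's offset) when the bush is fully home: x 0, y -16, z 31 mm in the jig's frame; the shoulder then lies on the recess floor and the head's top is 2 mm above the jig's face. The sleeve drops freely into the bore at first; a friction ring then resists the last 9 to 12 mm with about 12 N, and does not push back.
There are look-alikes about, which are no part of the job. What is shaped like the part that bears bush_center but purple or red is not meant.

How it is judged:
On the way, in this order (a step that is already met when the one before it is completed fails the run):
1. the drill bush is pressed home while the keeper is still clear of it (z of bush_center in the frame of jig below 0.0325 m and horizontal distance between bush_center and pocket below 0.0065 m and angle between bush_center's own z axis and vertical below 0.08 rad and value of joint keeper below 1.6 rad), for 0.2 s.
2. the keeper is swung to its locked mark (value of joint keeper above 1.97 rad), for 0.2 s.
At the end, for the whole second after the job is handed in: The drill bush stands upright (within 0.08 rad) in the jig's bore (within 6.5 mm of the recess centre) with its shoulder on the recess floor to within 1.5 mm, the keeper is within 0.1 rad of its stop at 2.07 rad, and the two other bushes are within 20 mm of where they stood (z of bush_center in the frame of jig below 0.0325 m and horizontal distance between bush_center and pocket below 0.0065 m and angle between bush_center's own z axis and vertical below 0.08 rad and value of joint keeper above 1.97 rad and distance of each of plain_bush, flange_bush from where it was at the start of the episode below 0.02 m); the robot touches nothing.
It fails at once if one of the other bushes is displaced by more than 20 mm (distance of any of plain_bush, flange_bush from where it was at the start of the episode above 0.02 m).
It also fails if it takes over 67 s, if anything falls off the work surface, if the arm or the gripper's body presses on something with over 40 N, if the wrist force passes 120 N, or if a joint passes its speed limit or range.

ROBOT

A 6-joint arm with a two-finger parallel gripper is mounted at the origin on a cart in front of the work surface, level with it; the furniture and walls round the work are solid. World frame = base frame: x ahead of the robot, y to its left, z up, the work surface at z = 0. Lengths are in m, angles in rad, forces in N, time in s.
With the tool pointing down it reaches from about 0.425 to 1.125 m from the base axis. Payload 14.9 kg.
Tool frame: the origin (TCP) lies at the very end of the fingers, on their centre line; the grasp point (between the pads) lies 19 mm behind it; z points along the fingers, y is the direction in which the jaws open and shut (so a half turn about z gives the same grasp; the last joint's range is limited). The gripper opens to 91 mm and grips with 3 to 60 N. Pads are 32 mm wide; open, the fingers measure 118 mm over their backs; the gripper's body (76 mm by 178 mm) begins 60 mm behind the grasp point.
Start: joints at [-1.213, 0.379, 1.734, -0, 1.028, -0.033], TCP at [0.267, -0.647, 0.214] pointing down, gripper open.
Joint ranges: [-2.77, 2.77], [-0.74, 2.19], [0, 2.66], [-1.06, 4.2], [0.31, 2.87], [-3.08, 3.08]. Speed limits (rad/s): [1.89, 1.89, 2.39, 3.14, 3.14, 3.14].

INTERFACE

Orientations are given as a 3x3 rotation matrix whose columns are the frame's x, y, z axes.
In Python, from workcell import bot gives the robot as it stands. The module is installed in compiled form; this text tells all that it offers.
- The arm moves only by the tool arm_command, never from a script. Its argument "plan" is a list of rows, each a list of 7 numbers: the opening in per cent of the stroke, from 0 (shut) to 100 (fully open), then the shift along the tool's x, y, z in cm, then the turn, a rotation vector about the tool's x, y, z in degrees. In form: [[hand, dx, dy, dz, ax, ay, az], ...]. A call has 1 to 20 rows; each row is the pose to reach, as a shift and turn from the pose measured when the call began, along the tool's axes at that moment; what a row does not reach only later rows make up. A row lasts 1/12 s, in which the tool goes at most 41.7 mm and 7.16 degrees, less where a joint would pass 70% of its speed; a pose out of reach is approached as far as the arm can. A call with a gripper value outside its range is refused whole. The fingers move at their own pace and stop on an object; "newtons" is the grip in N (left out, the last holds). Time passes only in rows, so rows that repeat a pose let the fingers close. It gives the time, the measured TCP pose, the force and the opening at its end, in the units of the state.
- bot.state(): the state, without advancing time (a new reading comes with each control period).
- bot.get_image(name): name is "side" or "top" or "wrist"; returns a dict with "frame" (480x640x3 uint8, red, green, blue), "fx", "fy", "cx", "cy" (pixels), "R" (3x3) and "t" (3): a world point X has camera coordinates R X + t. Camera axes: x right, y down, z forward; pixel columns grow to the right and rows downward; lengths in m; the calibration is good to about 2 mm. A picture is of the moment at which its call begins. There is no depth.
- bot.job_done(): hands the job in, once; it reports no verdict.
The state is a dict: "time_s": time; "joint_positions": joint angles; "joint_vel": joint speeds; "tau": joint torques, N m; "position": TCP position; "tcp_rot": TCP orientation; "ft_force": force on the tool from outside, world axes, zero at the start; "wrist_torque": the same for the moment, N m; "opening": finger opening in m.
Only numpy, scipy, OpenCV 4.12 (cv2) and the standard library are available. Lean on these libraries where they do the work, as an engineer would, in place of code of your own. Each camera call takes 0.05 s, during which the arm holds its last target.

## Working session

There is one attempt and no reset: what is moved stays moved. The work goes in short steps, Python scripts to look and compute and a tool call to move; the robot and the scene stay as the last step left them, time stands still between calls to the robot, and variables do not carry over. Pictures are saved under pics/ and viewed, and the job is handed in when it is done.

Besides the shell and the picture viewer there is one more tool, called after "Call:" by a JSON object that holds its "name" and its "arguments". arm_command: Moves the arm, as the interface text tells. Its arguments: {"type":"object","properties":{"plan":{"type":"array"},"newtons":{"type":"number"}},"required":["plan"]}

```bash
mkdir -p pics; cat > h.py <<'E'
import numpy as np, cv2
from workcell import bot
def snap(n,f):
    im=bot.get_image(n); cv2.imwrite('pics/'+f,cv2.cvtColor(im['frame'],cv2.COLOR_RGB2BGR))
    import pickle; pickle.dump(im,open('pics/'+f+'.pkl','wb')); return im
def load(f):
    import pickle; return pickle.load(open('pics/'+f+'.pkl','rb'))
def ray(im,u,v,z):
    R=np.array(im['R']);t=np.array(im['t']); c=-R.T@t
    d=R.T@np.array([(u-im['cx'])/im['fx'],(v-im['cy'])/im['fy'],1])
    return c+d*(z-c[2])/d[2]
def proj(im,X):
    p=np.array(im['R'])@np.array(X)+np.array(im['t']); return im['fx']*p[0]/p[2]+im['cx'],im['fy']*p[1]/p[2]+im['cy']
def st():
    s=bot.state(); print('t',s['time_s'],'pos',np.round(s['position'],4),'F',np.round(s['ft_force'],1),'M',np.round(s['wrist_torque'],2),'open',s['opening'])
    print(np.round(s['tcp_rot'],3).tolist(), np.round(s['joint_positions'],3)); return s
E
python3 - <<'E'
from h import *
st()
for n in ['side','top','wrist']:
    im=snap(n,n+'0.png'); print(n,im['fx'],im['cx'],im['cy'],(-np.array(im['R']).T@np.array(im['t'])))
E
```

```text
t 0.0 pos [ 0.2665 -0.6469  0.2133] F [-0.5  0.4  0.3] M [-0.05 -0.03 -0.04] open 0.09140805324413943
[[0.925, 0.381, -0.0], [0.381, -0.925, 0.001], [0.0, -0.001, -1.0]] [-1.213  0.379  1.735 -0.     1.028 -0.033]
side 482.48640709189687 321.8622267022271 240.29851813363013 [ 0.34365711 -1.08094132  0.40198828]
top 482.89404714993725 315.1420733740097 234.95677849226485 [ 0.28451805 -0.20938755  0.88783181]
wrist 387.68998265521776 315.96205582516797 243.09524840305605 [ 0.34301673 -0.61703293  0.38445098]
```

View pics/side0.png

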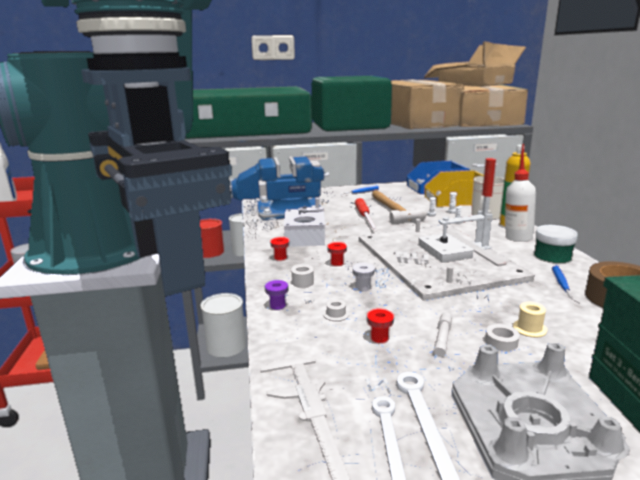

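View pics/top0.png

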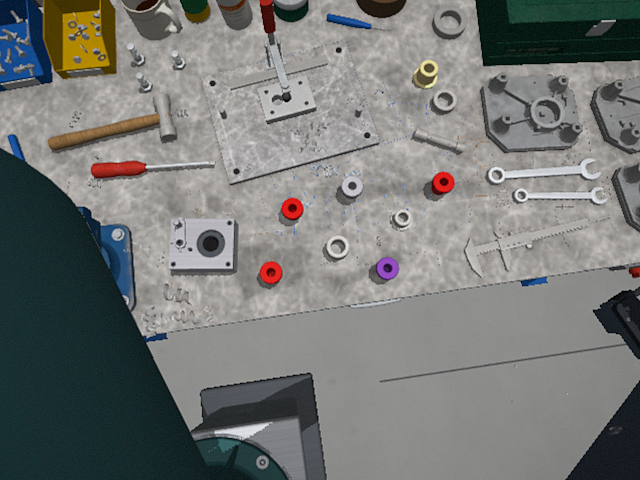

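View pics/wrist0.png

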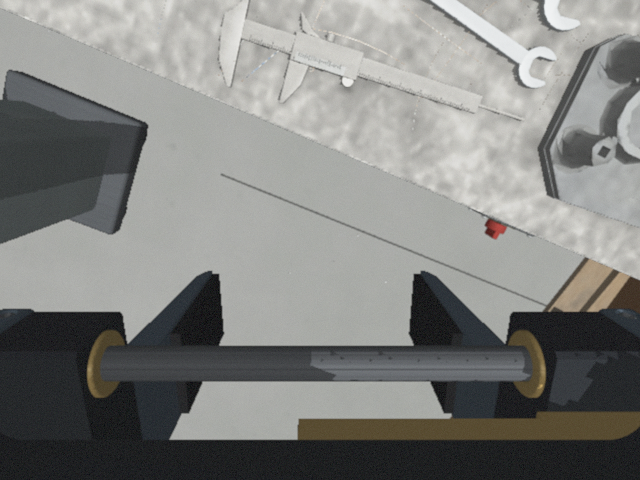

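```bash
python3 - <<'E'
from h import *
a=cv2.imread('pics/top0.png'); b=cv2.imread('pics/side0.png')
c1=cv2.resize(a[205:285,150:250],None,fx=4,fy=4,interpolation=2)
c2=cv2.resize(a[165:265,320:420],None,fx=3.2,fy=3.2,interpolation=2)
c3=cv2.resize(b[200:325,260:385],None,fx=2.2,fy=2.2,interpolation=2)
cv2.imwrite('pics/c1.png',np.hstack([c1,c2])); cv2.imwrite('pics/c3.png',cv2.resize(b[200:330,260:390],None,fx=4,fy=4,interpolation=2))
E
```

```text
(no output)
```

View pics/c1.png

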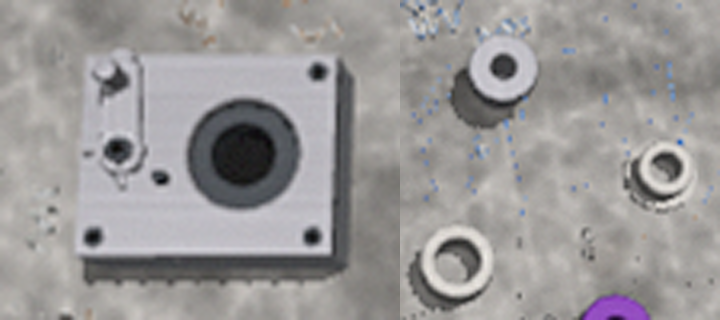

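View pics/c3.png

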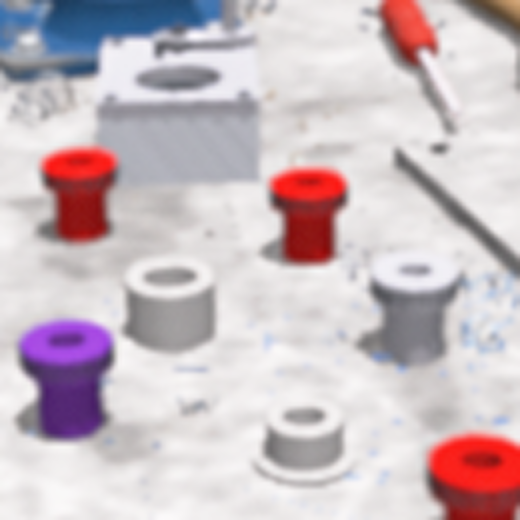

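```bash
cat > m.py <<'E'
from h import *
im=load('top0.png'); F=im['frame']; hsv=cv2.cvtColor(F,cv2.COLOR_RGB2HSV)
print('up dir',ray(im,315,235,0),ray(im,315,225,0),ray(im,305,235,0))
# recess: dark
def blob(mask,u,v,fn=np.argmin):
    cs,_=cv2.findContours(mask.astype(np.uint8),cv2.RETR_EXTERNAL,cv2.CHAIN_APPROX_NONE)
    cs=[c for c in cs if cv2.contourArea(c)>20 and cv2.pointPolygonTest(c,(u,v),True)>-3]
    return max(cs,key=cv2.contourArea) if cs else None
g=cv2.cvtColor(F,cv2.COLOR_RGB2GRAY)
print('g around recess row',g[243,190:232]); print('bush row',g[186,335:370]); print('col',g[170:204,352])
E
python3 m.py
```

```text
up dir [ 0.46631889 -0.23504961  0.        ] [ 0.48537173 -0.23782838  0.        ] [ 0.46903212 -0.21647175  0.        ]
g around recess row [180 181 180 182 182 182 139  68  79  88  84  89  71  27  31  31  31  26
  31  26  33  28  31  30  33  28  29  25  35  79  91  90  87  84  92 151
 189 183 182 180 185 185]
bush row [143 155 146 130 101  84 113 186 200 196 197 199 179  95  49  60  62  61
  66  59  53 124 195 196 196 195 195 180 127 137 142 139 140 137 141]
col [176 165 196 197 160 153 178 195 190 191 198 154  70  55  61  64  61  61
  73  94 169 200 199 198 203 186 115  41  55  90 105 103 104 135]
```

```bash
cat >> m.py <<'E'
def cen(c): (u,v),wh,a=cv2.fitEllipse(c); return u,v,wh
b=blob(g<110,353,186)
m=np.zeros_like(g); m[165:205,330:375]=1
for nm,mask,p,z in [('bushhole',(g<120)&(m>0),(353,185),.042),('recess',g<110,(211,243),.05),('bore',g<55,(211,243),.04)]:
    c=blob(mask,*p)
    u,v,wh=cen(c); X=ray(im,u,v,z); print(nm,u,v,wh,X,'dia m',np.array(wh)*(im['t'][2]*0+ .84)/im['fx'])
# jig top mask
jm=((g>165)&(hsv[...,1]<40)).astype(np.uint8); 
c=blob(g>120,0,0)
for nm,p,z in [('hinge',(179.5,242.5),.063),('pegtop',(177,223),.084)]: print(nm,ray(im,*p,z))
# jig corners by eye
for p in [(170.5,219),(234,219),(233.5,268.5),(169.5,268.5)]: print('corner',ray(im,*p,.05))
for nm,p,z in [('plain',(338,245),.03),('flange',(402.5,216.5),.022),('red1',(292,209),.042),('red2',(443,183),.042),('red3',(271,272),.042),('purple',(387,268),.042)]: print(nm,ray(im,*p,z))
E
python3 m.py
```

```text
up dir [ 0.46631889 -0.23504961  0.        ] [ 0.48537173 -0.23782838  0.        ] [ 0.46903212 -0.21647175  0.        ]
g around recess row [180 181 180 182 182 182 139  68  79  88  84  89  71  27  31  31  31  26
  31  26  33  28  31  30  33  28  29  25  35  79  91  90  87  84  92 151
 189 183 182 180 185 185]
bush row [143 155 146 130 101  84 113 186 200 196 197 199 179  95  49  60  62  61
  66  59  53 124 195 196 196 195 195 180 127 137 142 139 140 137 141]
col [176 165 196 197 160 153 178 195 190 191 198 154  70  55  61  64  61  61
  73  94 169 200 199 198 203 186 115  41  55  90 105 103 104 135]
bushhole 351.7846984863281 185.43258666992188 (7.1183600425720215, 7.363531112670898) [ 0.53953039 -0.31369769  0.042     ] dia m [0.01238247 0.01280895]
recess 210.3619842529297 242.98135375976562 (25.931711196899414, 27.56037139892578) [ 0.4685422  -0.04868098  0.05      ] dia m [0.04510852 0.0479416 ]
bore 210.35386657714844 243.18153381347656 (14.611042976379395, 15.342415809631348) [ 0.47037821 -0.04671178  0.04      ] dia m [0.02541608 0.02668832]
hinge [0.47429154 0.00185257 0.063     ]
pegtop [ 0.5039217  -0.00228411  0.084     ]
corner [0.52218912 0.01731692 0.05      ]
corner [ 0.50581062 -0.09481088  0.05      ]
corner [ 0.41752221 -0.08410541  0.05      ]
corner [0.43367669 0.02654318 0.05      ]
plain [ 0.43592086 -0.27262782  0.03      ]
flange [ 0.47297598 -0.39921757  0.022     ]
red1 [ 0.51125352 -0.19959956  0.042     ]
red2 [ 0.51999233 -0.47951614  0.042     ]
red3 [ 0.40308172 -0.14757014  0.042     ]
purple [ 0.38056297 -0.35090107  0.042     ]
```

```bash
cat >> h.py <<'E'
def rowto(p,yaw=None,s=None):
    """delta in tool frame cm, deg; yaw=angle of tool x in world, tool z down"""
    s=s or bot.state(); R=np.array(s['tcp_rot']); d=R.T@(np.array(p)-np.array(s['position']))*100
    rv=np.zeros(3)
    if yaw is not None:
        c,n=np.cos(yaw),np.sin(yaw); T=np.array([[c,n,0],[n,-c,0],[0,0,-1.]])
        rv=np.degrees(cv2.Rodrigues(R.T@T)[0].ravel())
    print('row d cm',np.round(d,2),'rv',np.round(rv,2))
E
python3 - <<'E'
from h import *
im=load('wrist0.png'); s=bot.state()
R=np.array(im['R']); T=np.array(s['tcp_rot']); p=np.array(s['position'])
c=-R.T@np.array(im['t'])
print('cam in tool',T.T@(c-p)); print('axes in tool (cols cam xyz)\n',np.round(T.T@R.T,3))
rowto([.5395,-.3137,.16],np.radians(83))
E
```

```text
cam in tool [ 0.08213235  0.00132089 -0.17100506]
axes in tool (cols cam xyz)
 [[-0.001 -0.957 -0.29 ]
 [ 1.    -0.    -0.001]
 [ 0.001 -0.29   0.957]]
row d cm [ 37.94 -20.41   5.36] rv [-4.000e-02 -2.000e-02 -6.061e+01]
```

Candidates: steel T-shaped bush top (352,186)/side (363,276); red ones (292,209), (443,183), (271,272) top; purple (387,268); plain ring (338,247); flange (402,218); brass (427,72). The choice is (352,186): grey, wide head on top of a slim sleeve, as the side crop shows.

Call:
{"name": "arm_command", "arguments": {"plan": [[100, 4, -2, 0.5, 0, 0, -7], [100, 8, -4.3, 1, 0, 0, -14], [100, 12, -6.5, 1.6, 0, 0, -21], [100, 16, -8.6, 2.2, 0, 0, -28], [100, 20, -10.8, 3, 0, 0, -35], [100, 24, -12.9, 3.6, 0, 0, -42], [100, 28, -15, 4.2, 0, 0, -49], [100, 32, -17.2, 5, 0, 0, -56], [100, 36, -19.4, 5.3, 0, 0, -60.6], [100, 37.94, -20.41, 5.36, 0, 0, -60.6], [100, 37.94, -20.41, 5.36, 0, 0, -60.6], [100, 37.94, -20.41, 5.36, 0, 0, -60.6], [100, 37.94, -20.41, 5.36, 0, 0, -60.6]]}}

```text
time_s: 1.23
position: [0.5399, -0.3128, 0.1598]
tcp_rot: [[0.12, 0.993, -0.001], [0.993, -0.12, 0.001], [0.001, -0.001, -1.0]]
ft_force: [-0.4, -0.4, -0.4]
opening: 0.0909
```

```bash
python3 - <<'E'
from h import *
st(); im=snap('wrist','w1.png'); print(proj(im,[.5395,-.3137,.042]))
E
```

```text
t 1.2333 pos [ 0.5399 -0.3128  0.1598] F [-0.4 -0.4 -0.4] M [-0.1  -0.11  0.03] open 0.09085390243743721
[[0.12, 0.993, -0.001], [0.993, -0.12, 0.001], [0.001, -0.001, -1.0]] [-5.630e-01  3.310e-01  1.917e+00  1.000e-03  8.950e-01 -4.430e-01]
(np.float64(315.3778346679895), np.float64(236.66526763939987))
```

View pics/w1.png

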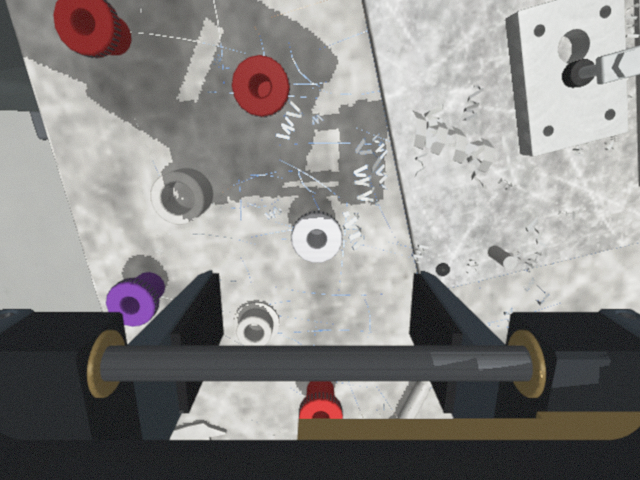

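```bash
python3 - <<'E'
from h import *
im=load('w1.png'); g=cv2.cvtColor(im['frame'],cv2.COLOR_RGB2GRAY)
m=np.zeros_like(g);m[205:270,285:350]=1
for nm,mask in [('head',(g>195)&(m>0)),('hole',(g<130)&(m>0))]:
    cs,_=cv2.findContours(mask.astype(np.uint8),cv2.RETR_EXTERNAL,cv2.CHAIN_APPROX_NONE)
    for c in cs:
        if cv2.contourArea(c)>60 and cv2.pointPolygonTest(c,(317,238),True)>-2:
            e=cv2.fitEllipse(c); X=ray(im,*e[0],.042); print(nm,e,X)
            dd=np.linalg.norm(X-(-np.array(im['R']).T@im['t'])); print('dia',np.array(e[1])*dd/im['fx'])
rowto([.5405,-.3137,.024],np.radians(83))
E
```

```text
head ((318.2611999511719, 241.17431640625), (60.17655944824219, 70.28478240966797), 43.127540588378906) [ 0.54128358 -0.31758445  0.042     ]
dia [0.0467669  0.05462262]
hole ((316.5019226074219, 238.7846221923828), (16.80858039855957, 18.848892211914062), 88.11482238769531) [ 0.54015877 -0.31550083  0.042     ]
dia [0.01303929 0.01462207]
row d cm [-0.    0.12 13.59] rv [-0.04 -0.04  0.03]
```

Call:
{"name": "arm_command", "arguments": {"plan": [[100, -0.2, 0.05, 4, 0, 0, 0], [100, -0.2, 0.05, 8, 0, 0, 0], [100, -0.2, 0.05, 11, 0, 0, 0], [100, -0.2, 0.05, 13, 0, 0, 0], [100, -0.2, 0.05, 13.6, 0, 0, 0], [100, -0.2, 0.05, 13.6, 0, 0, 0], [100, -0.2, 0.05, 13.6, 0, 0, 0], [35, -0.2, 0.05, 13.6, 0, 0, 0], [35, -0.2, 0.05, 13.6, 0, 0, 0], [35, -0.2, 0.05, 13.6, 0, 0, 0], [35, -0.2, 0.05, 13.6, 0, 0, 0], [35, -0.2, 0.05, 13.6, 0, 0, 0], [35, -0.2, 0.05, 13.6, 0, 0, 0], [35, -0.2, 0.05, 13.6, 0, 0, 0]], "newtons": 25}}

```text
time_s: 2.45
position: [0.5396, -0.3156, 0.024]
tcp_rot: [[0.121, 0.993, -0.001], [0.993, -0.121, 0.001], [0.001, -0.001, -1.0]]
ft_force: [0.1, -0.2, 0.8]
opening: 0.0478
```

```bash
python3 - <<'E'
from h import *
st(); im=snap('wrist','w2.png'); snap('side','s2.png')
E
```

```text
t 2.45 pos [ 0.5396 -0.3156  0.024 ] F [ 0.1 -0.2  0.8] M [-0.06 -0.08 -0.01] open 0.04777272575042565
[[0.121, 0.993, -0.001], [0.993, -0.121, 0.001], [0.001, -0.001, -1.0]] [-5.670e-01  5.370e-01  1.933e+00  1.000e-03  6.720e-01 -4.450e-01]
```

View pics/w2.png

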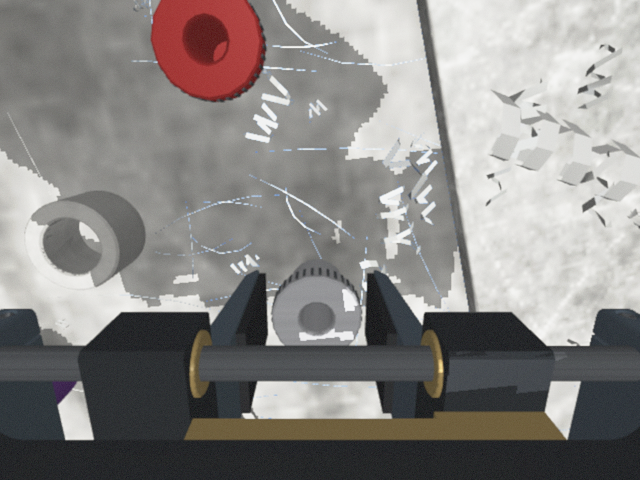

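View pics/s2.png

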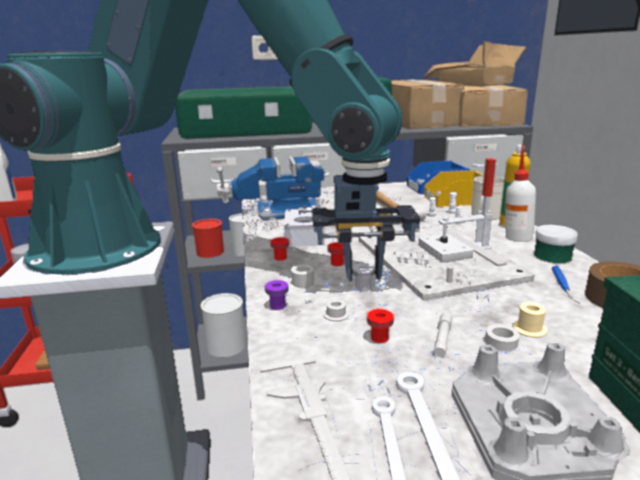

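Wrist view: the head sits between the pads at (316,312), still with a gap; the fingers are still closing (47.8 mm). I let them close, then lift.

Call:
{"name": "arm_command", "arguments": {"plan": [[30, 0, 0, 0, 0, 0, 0], [30, 0, 0, 0, 0, 0, 0], [30, 0, 0, 0, 0, 0, 0], [30, 0, 0, 0, 0, 0, 0], [30, 0, 0, 0, 0, 0, 0], [30, 0, 0, -2, 0, 0, 0], [30, 0, 0, -5, 0, 0, 0], [30, 0, 0, -9, 0, 0, 0], [30, 0, 0, -11.5, 0, 0, 0], [30, 0, 0, -12, 0, 0, 0], [30, 0, 0, -12, 0, 0, 0]], "newtons": 30}}

```text
time_s: 3.47
position: [0.5404, -0.3161, 0.1454]
tcp_rot: [[0.121, 0.993, 0.002], [0.993, -0.121, -0.001], [-0.0, 0.002, -1.0]]
ft_force: [0.2, -0.3, -2.8]
opening: 0.0388
```

```bash
python3 - <<'E'
from h import *
st(); im=snap('wrist','w3.png'); 
g=cv2.cvtColor(im['frame'],cv2.COLOR_RGB2GRAY)
cv2.imwrite('pics/w3c.png',cv2.resize(cv2.imread('pics/w3.png')[240:380,230:410],None,fx=4,fy=4,interpolation=2))
rowto([.468,-.050,.25],np.radians(83))
E
```

```text
t 3.4667 pos [ 0.5404 -0.3161  0.1454] F [ 0.2 -0.3 -2.8] M [-0.02 -0.13 -0.01] open 0.03881927606363359
[[0.121, 0.993, 0.002], [0.993, -0.121, -0.001], [-0.0, 0.002, -1.0]] [-0.567  0.352  1.919  0.     0.868 -0.445]
row d cm [ 25.5  -10.32 -10.62] rv [-0.03 -0.04  0.03]
```

View pics/w3c.png

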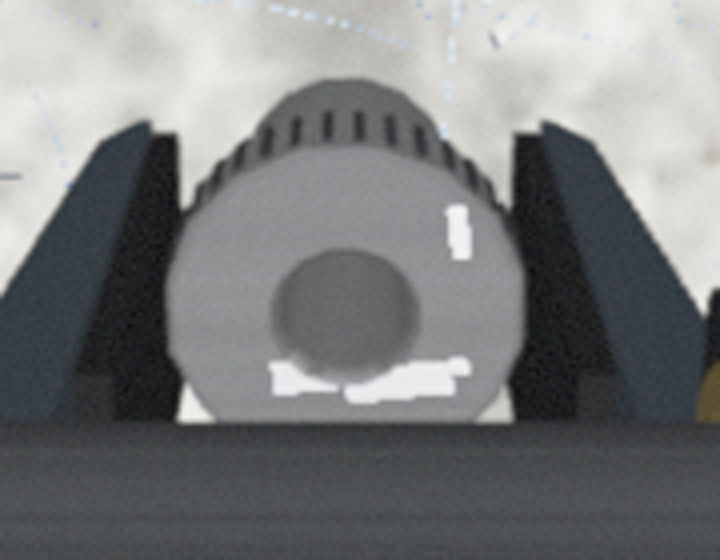

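```bash
python3 - <<'E'
from h import *
im=load('w3.png'); s=bot.state();T=np.array(s['tcp_rot']);p=np.array(s['position'])
X=ray(im,316.2,318,p[2]+.018); print('hole in tool',T.T@(X-p))
rowto([.468,-.050,.18],np.radians(83))
E
```

```text
hole in tool [-0.00084136  0.00132567 -0.0180013 ]
row d cm [ 25.49 -10.32  -3.62] rv [-0.03 -0.04  0.03]
```

Call:
{"name": "arm_command", "arguments": {"plan": [[30, 0, 0, -3, 0, 0, 0], [30, 3, -1.2, -3.5, 0, 0, 0], [30, 6.5, -2.6, -3.6, 0, 0, 0], [30, 10, -4, -3.6, 0, 0, 0], [30, 13.5, -5.5, -3.6, 0, 0, 0], [30, 17, -6.9, -3.6, 0, 0, 0], [30, 20.5, -8.3, -3.6, 0, 0, 0], [30, 23.5, -9.5, -3.6, 0, 0, 0], [30, 25, -10.1, -3.6, 0, 0, 0], [30, 25.5, -10.32, -3.6, 0, 0, 0], [30, 25.5, -10.32, -3.6, 0, 0, 0], [30, 25.5, -10.32, -3.6, 0, 0, 0]]}}

```text
time_s: 4.52
position: [0.4678, -0.0503, 0.1789]
tcp_rot: [[0.121, 0.993, -0.002], [0.993, -0.121, 0.001], [0.001, -0.002, -1.0]]
ft_force: [0.2, -0.7, -2.0]
opening: 0.0389
```

```bash
python3 - <<'E'
from h import *
st(); im=snap('wrist','w4.png'); print(proj(im,[.468,-.050,.05]))
E
```

```text
t 4.5167 pos [ 0.4678 -0.0503  0.1789] F [ 0.2 -0.7 -2. ] M [-0.   -0.12 -0.06] open 0.03891225667898531
[[0.121, 0.993, -0.002], [0.993, -0.121, 0.001], [0.001, -0.002, -1.0]] [-1.570e-01  6.300e-02  2.206e+00  1.000e-03  8.740e-01 -3.600e-02]
(np.float64(316.13347276094623), np.float64(231.3605896343409))
```

View pics/w4.png

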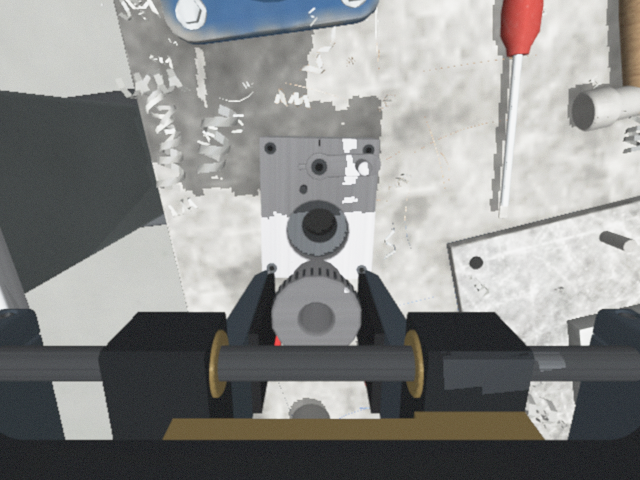

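```bash
python3 - <<'E'
from h import *
im=load('w4.png'); a=cv2.imread('pics/w4.png'); cv2.imwrite('pics/w4c.png',cv2.resize(a[125:285,250:390],None,fx=5,fy=3.75*1.333,interpolation=2)[:600*2])
c=cv2.resize(a[190:275,270:370],None,fx=7,fy=7,interpolation=2); cv2.imwrite('pics/w4c.png',c)
cv2.imwrite('pics/w4d.png',cv2.resize(a[130:215,250:390],None,fx=5,fy=5,interpolation=2))
g=cv2.cvtColor(im['frame'],cv2.COLOR_RGB2GRAY)
print(g[220,280:360]); print(g[190:262,318])
E
```

```text
[238 239 240 239 240 241 238 219 171 134 128 125 128 130 126 126 128 126
 130 127 125 126 104  68  55  57  54  58  52  54  50  53  53  53  52  59
  54  56  56  52  49  56  55  55  52  57  53  54  58  52  54  52  40  37
  40  59 101 128 132 135 135 133 134 134 129 105 135 203 238 242 241 240
 241 240 241 241 241 240 240 240]
[144 146 144 145 147 144 144 144 143 127  94  75  74  79  80  76  74  78
  61  53  54  54  54  51  57  52  59  52  59  53  56  51  51  49  50  53
  58  57  51  55  54  54  52  35  30  46  59  56  58  61  56  61  92 119
 134 135 134 135 132 134 131 131 137 134 131 117  89  98 104 105 107 105]
```

View pics/w4c.png

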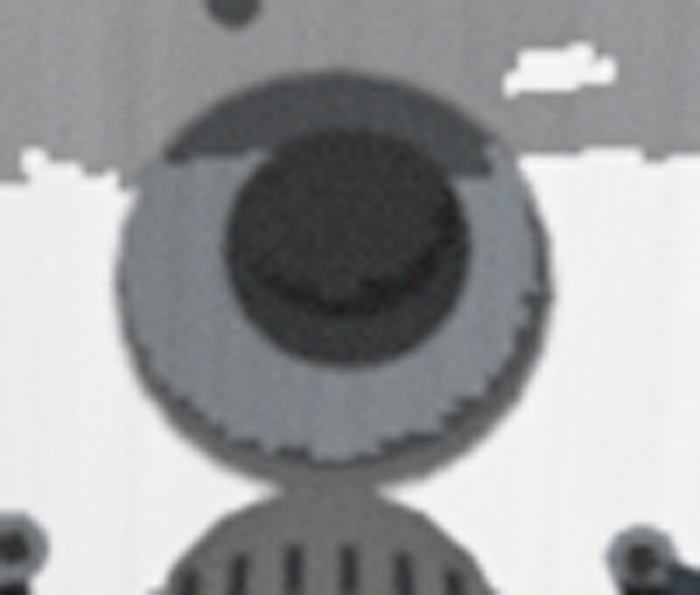

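View pics/w4d.png

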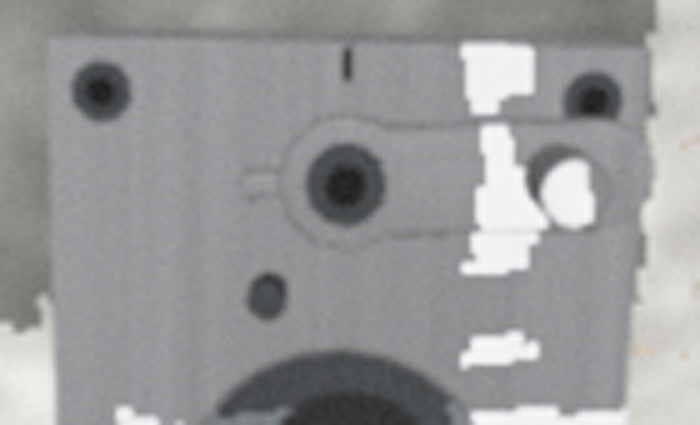

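```bash
python3 - <<'E'
from h import *
im=load('w4.png'); s=bot.state();T=np.array(s['tcp_rot']);p=np.array(s['position'])
# jig corner holes: (~271,148),(~369,149.5); (271.5,268.5),(361.5,269)
for nm,u,v,z in [('bore',319.6,225.4,.04),('recess',317.7,230,.05),('hinge',319,167,.063),('h1',270.2,148.3,.05),('h2',368.8,149.5,.05),('h3',272,268,.05),('h4',361.5,269.5,.05),('heldhole',316.2,318,p[2]+.018)]:
    X=ray(im,u,v,z); print(nm,np.round(X,4),'tool',np.round(T.T@(X-p)*1000,1))
g=cv2.cvtColor(im['frame'],cv2.COLOR_RGB2GRAY); 
m=np.zeros_like(g); m[200:250,295:345]=1
cs,_=cv2.findContours(((g<(66))&(m>0)).astype(np.uint8),cv2.RETR_EXTERNAL,cv2.CHAIN_APPROX_NONE); c=max(cs,key=cv2.contourArea); print(cv2.fitEllipse(c),cv2.minEnclosingCircle(c))
E
```

```text
bore [ 0.4711 -0.048   0.04  ] tool [  3.    2.9 139.1]
recess [ 0.4694 -0.049   0.05  ] tool [  1.7   1.3 129.1]
hinge [0.4764 0.0015 0.063 ] tool [ 52.7   2.1 116.2]
h1 [0.4415 0.0184 0.05  ] tool [ 65.3 -34.6 129.2]
h2 [0.5151 0.0086 0.05  ] tool [ 64.4  39.7 129.1]
h3 [ 0.4281 -0.0766  0.05  ] tool [-30.7 -36.3 129.2]
h4 [ 0.5012 -0.0869  0.05  ] tool [-32.   37.5 129.1]
heldhole [ 0.4683 -0.0497  0.1971] tool [  1.    0.1 -18. ]
((319.2107238769531, 224.55723571777344), (32.748756408691406, 33.03139877319336), 58.93465805053711) ((319.1855773925781, 224.38143920898438), 17.139135360717773)
```

```bash
python3 - <<'E'
from h import *
for i in range(3):
    im=bot.get_image('wrist'); s=bot.state();T=np.array(s['tcp_rot']);p=np.array(s['position'])
    R=np.array(im['R']); c=-R.T@im['t']; print(np.round(T.T@(c-p)*1000,2), np.round(cv2.Rodrigues(T.T@R.T)[0].ravel(),4),np.round(p,5))
    X=ray(im,319.4,225,.04); print(np.round(T.T@(X-p)*1000,1))
snap('wrist','w5.png')
E
```

```text
[  81.26    0.27 -170.93] [-0.2301 -0.2308  1.5585] [ 0.46813 -0.05081  0.1793 ]
[  3.1   3.  139.3]
[  81.14    0.33 -170.96] [-0.23   -0.2308  1.5587] [ 0.4682  -0.05086  0.17943]
[  2.9   3.  139.4]
[  81.05    0.4  -170.99] [-0.2301 -0.2308  1.5589] [ 0.46817 -0.05079  0.17953]
[  2.8   3.1 139.5]
```

```bash
python3 - <<'E'
from h import *
im=load('w5.png'); s=st();T=np.array(s['tcp_rot']);p=np.array(s['position'])
cv2.imwrite('pics/w5c.png',np.hstack([cv2.resize(cv2.imread('pics/w5.png')[y:y+90,270:360],None,fx=4.4,fy=4.4,interpolation=2) for y in (185,265)]))
for nm,u,v,z in [('bore',319.4,225.2,.04),('recess',317.7,230,.05),('hinge',319,167,.063),('heldhole',316.2,318,p[2]+.018)]:
    X=ray(im,u,v,z); print(nm,np.round(X,4),'tool',np.round(T.T@(X-p)*1000,1))
E
```

```text
t 4.7667 pos [ 0.4682 -0.0507  0.1796] F [-0.   0.8 -2.2] M [-0.05 -0.08 -0.01] open 0.03911135176431044
[[0.122, 0.992, -0.001], [0.992, -0.122, 0.001], [0.001, -0.001, -1.0]] [-1.580e-01  6.200e-02  2.206e+00  1.000e-03  8.740e-01 -3.500e-02]
bore [ 0.4714 -0.0485  0.04  ] tool [  2.5   3.1 139.6]
recess [ 0.4698 -0.0497  0.05  ] tool [  1.1   1.6 129.6]
hinge [0.477  0.0009 0.063 ] tool [ 52.2   2.5 116.6]
heldhole [ 0.4686 -0.0503  0.1976] tool [  0.5   0.4 -18. ]
```

View pics/w5c.png

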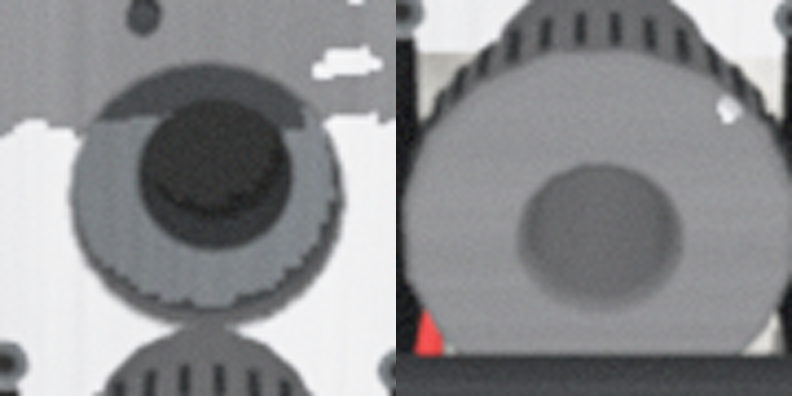

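Call:
{"name": "arm_command", "arguments": {"plan": [[30, 0.3, 0.25, 0, 0, 0, 0], [30, 0.3, 0.25, 1.5, 0, 0, 0], [30, 0.3, 0.25, 4, 0, 0, 0], [30, 0.3, 0.25, 6, 0, 0, 0], [30, 0.3, 0.25, 6, 0, 0, 0], [30, 0.3, 0.25, 6, 0, 0, 0], [30, 0.3, 0.25, 6, 0, 0, 0]]}}

```text
time_s: 5.35
position: [0.4716, -0.0482, 0.1205]
tcp_rot: [[0.123, 0.992, 0.0], [0.992, -0.123, 0.001], [0.001, 0.0, -1.0]]
ft_force: [-0.8, 0.2, -1.5]
opening: 0.0391
```

```bash
python3 - <<'E'
from h import *
st(); im=snap('wrist','w6.png'); 
cv2.imwrite('pics/w6c.png',cv2.resize(cv2.imread('pics/w6.png')[170:350,220:420],None,fx=3.3,fy=3.3,interpolation=2))
E
```

```text
t 5.35 pos [ 0.4716 -0.0482  0.1205] F [-0.8  0.2 -1.5] M [-0.06 -0.08 -0.04] open 0.03912735224112879
[[0.123, 0.992, 0.0], [0.992, -0.123, 0.001], [0.001, 0.0, -1.0]] [-1.510e-01  1.710e-01  2.224e+00  1.000e-03  7.460e-01 -2.900e-02]
```

View pics/w6c.png

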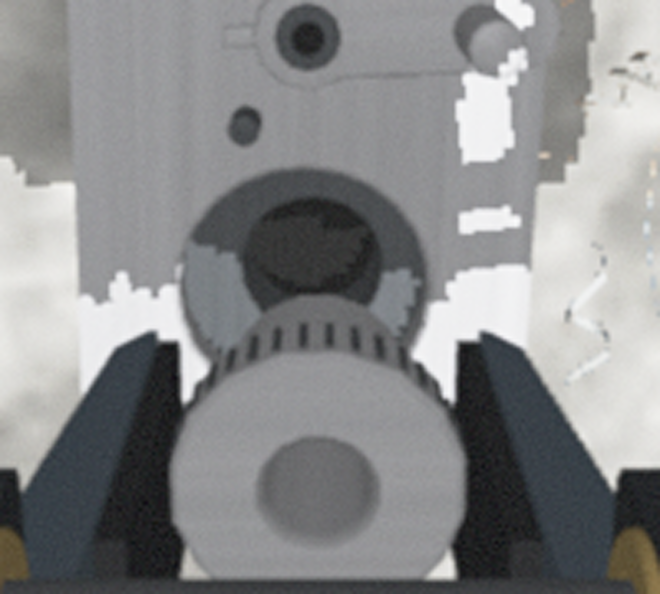

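```bash
python3 - <<'E'
from h import *
im=load('w6.png'); s=st();T=np.array(s['tcp_rot']);p=np.array(s['position'])
for nm,u,v,z in [('bore',314.85,251.2,.04),('bore top',314.9,170+198/3.3,.04),('held',316.4,318.8,p[2]+.018),('headL',220+170/3.3,318,p[2]+.018),('headR',220+467/3.3,318,p[2]+.018)]:
    X=ray(im,u,v,z); print(nm,np.round(X,4),'tool',np.round(T.T@(X-p)*1000,1))
E
```

```text
t 5.4 pos [ 0.4718 -0.0482  0.1208] F [ 0.9  0.3 -1.9] M [-0.03 -0.08 -0.04] open 0.03868660035335683
[[0.123, 0.992, 0.001], [0.992, -0.123, 0.0], [0.001, 0.001, -1.0]] [-1.510e-01  1.710e-01  2.224e+00  1.000e-03  7.460e-01 -2.900e-02]
bore [ 0.4711 -0.0488  0.04  ] tool [-0.7 -0.7 80.8]
bore top [ 0.473  -0.0339  0.04  ] tool [14.2 -0.7 80.8]
held [ 0.4722 -0.0479  0.1388] tool [  0.3   0.3 -18. ]
headL [ 0.4527 -0.0451  0.1388] tool [  0.7 -19.3 -18. ]
headR [ 0.4918 -0.05    0.1388] tool [  0.7  20.1 -18. ]
```

Call:
{"name": "arm_command", "arguments": {"plan": [[30, -0.08, -0.08, 1, 0, 0, 0], [30, -0.08, -0.08, 3, 0, 0, 0], [30, -0.08, -0.08, 4.5, 0, 0, 0], [30, -0.08, -0.08, 5.2, 0, 0, 0], [30, -0.08, -0.08, 5.2, 0, 0, 0], [30, -0.08, -0.08, 5.2, 0, 0, 0]]}}

```text
time_s: 5.9
position: [0.4712, -0.0489, 0.0691]
tcp_rot: [[0.123, 0.992, 0.001], [0.992, -0.123, 0.0], [0.001, 0.001, -1.0]]
ft_force: [0.3, -0.0, -2.2]
opening: 0.0394
```

Call:
{"name": "arm_command", "arguments": {"plan": [[30, 0, 0, 0.3, 0, 0, 0], [30, 0, 0, 0.5, 0, 0, 0], [30, 0, 0, 0.6, 0, 0, 0], [30, 0, 0, 0.6, 0, 0, 0]]}}

```text
time_s: 6.23
position: [0.4713, -0.0489, 0.0632]
tcp_rot: [[0.123, 0.992, 0.001], [0.992, -0.123, 0.0], [0.001, 0.001, -1.0]]
ft_force: [-0.4, -0.1, -2.7]
opening: 0.0388
```

```bash
python3 - <<'E'
from h import *
st(); im=snap('wrist','w7.png'); 
E
```

```text
t 6.2333 pos [ 0.4713 -0.0489  0.0632] F [-0.4 -0.1 -2.7] M [ 0.04 -0.08 -0.08] open 0.03878654074155591
[[0.123, 0.992, 0.001], [0.992, -0.123, 0.0], [0.001, 0.001, -1.0]] [-1.530e-01  2.840e-01  2.235e+00  1.000e-03  6.210e-01 -3.100e-02]
```

View pics/w7.png

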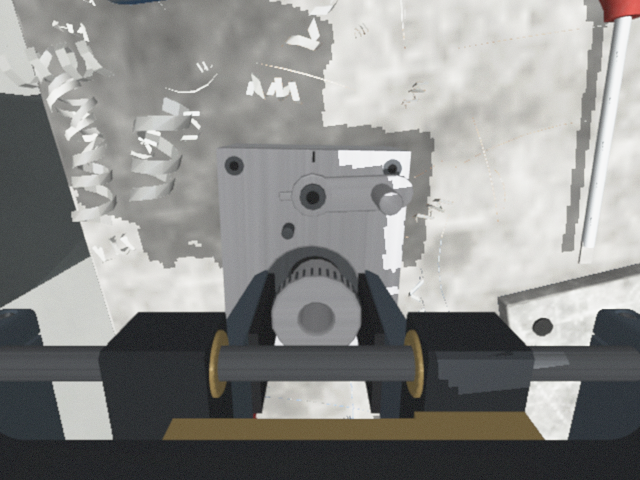

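Call:
{"name": "arm_command", "arguments": {"plan": [[30, 0, 0, 0.15, 0, 0, 0], [30, 0, 0, 0.3, 0, 0, 0], [30, 0, 0, 0.3, 0, 0, 0]]}}

```text
time_s: 6.53
position: [0.4709, -0.0488, 0.0601]
tcp_rot: [[0.123, 0.992, 0.0], [0.992, -0.123, 0.001], [0.001, 0.0, -1.0]]
ft_force: [-1.7, 0.4, -2.5]
opening: 0.039
```

No upward force with the sleeve's end at z≈0.036, below the 0.040 floor: it is entering the bore. I go on down.

Call:
{"name": "arm_command", "arguments": {"plan": [[30, 0, 0, 0.2, 0, 0, 0], [30, 0, 0, 0.4, 0, 0, 0], [30, 0, 0, 0.6, 0, 0, 0], [30, 0, 0, 0.7, 0, 0, 0], [30, 0, 0, 0.7, 0, 0, 0]]}}

```text
time_s: 6.95
position: [0.4708, -0.0487, 0.0528]
tcp_rot: [[0.123, 0.992, -0.0], [0.992, -0.123, 0.001], [0.001, -0.0, -1.0]]
ft_force: [-2.3, 0.5, -3.2]
opening: 0.039
```

Call:
{"name": "arm_command", "arguments": {"plan": [[70, 0, 0, 0, 0, 0, 0], [70, 0, 0, 0, 0, 0, 0], [70, 0, 0, 0, 0, 0, 0], [70, 0, 0, 0, 0, 0, 0], [70, 0, 0, 0, 0, 0, 0], [70, 0, 0, 0, 0, 0, 0], [70, 0, 0, -2, 0, 0, 0], [70, 0, 0, -5, 0, 0, 0], [70, 0, 0, -7, 0, 0, 0], [70, 0, 0, -7, 0, 0, 0]]}}

```text
time_s: 7.78
position: [0.4729, -0.0491, 0.1263]
tcp_rot: [[0.123, 0.992, 0.005], [0.992, -0.123, -0.0], [0.001, 0.005, -1.0]]
ft_force: [1.1, -0.8, 0.9]
opening: 0.0639
```

```bash
python3 - <<'E'
from h import *
st(); im=snap('wrist','w8.png'); snap('side','s8.png')
a=cv2.resize(cv2.imread('pics/s8.png')[190:260,260:350],None,fx=4.4,fy=4.4,interpolation=2)
b=cv2.resize(cv2.imread('pics/w8.png')[150:290,230:410],None,fx=2.2,fy=2.2,interpolation=2)
cv2.imwrite('pics/c8.png',np.hstack([a,b]))
E
```

```text
t 7.7833 pos [ 0.4729 -0.0491  0.1263] F [ 1.1 -0.8  0.9] M [-0.04 -0.09 -0.06] open 0.06386920676446002
[[0.123, 0.992, 0.005], [0.992, -0.123, -0.0], [0.001, 0.005, -1.0]] [-1.530e-01  1.610e-01  2.222e+00  1.000e-03  7.530e-01 -3.100e-02]
```

View pics/c8.png

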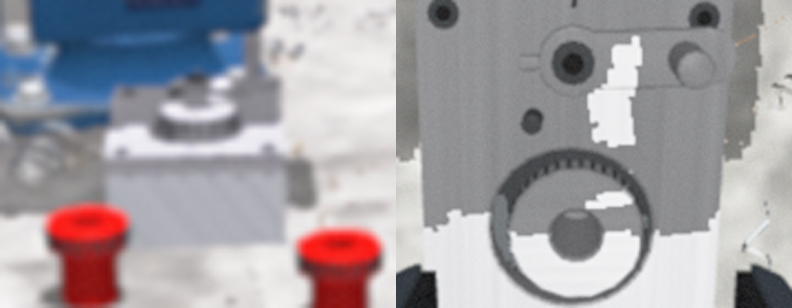

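Call:
{"name": "arm_command", "arguments": {"plan": [[0, 0, 0, 0, 0, 0, 0], [0, 0, 0, 0, 0, 0, 0], [0, 0, 0, 0, 0, 0, 0], [0, 0, 0, 0, 0, 0, 0], [0, 0, 0, 0, 0, 0, 0], [0, 0, 0, 0, 0, 0, 0], [0, 0, 0, 0, 0, 0, 0], [0, 0, 0, 0, 0, 0, 0], [0, 0, 0, 0, 0, 0, 0], [0, 0, 0, 0, 0, 0, 0], [0, 0, 0, 0, 0, 0, 0], [0, 0, 0, 0, 0, 0, 0]]}}

```text
time_s: 8.88
position: [0.4712, -0.0489, 0.1233]
tcp_rot: [[0.123, 0.992, 0.002], [0.992, -0.123, 0.0], [0.001, 0.002, -1.0]]
ft_force: [-0.1, 1.3, 0.2]
opening: 0.0004
```

```bash
python3 - <<'E'
from h import *
s=st(); rowto([.4712,-.0488,.070],np.radians(83))
E
```

```text
t 8.8833 pos [ 0.4712 -0.0489  0.1233] F [-0.1  1.3  0.2] M [-0.05 -0.14 -0.  ] open 0.0004226799723123297
[[0.123, 0.992, 0.002], [0.992, -0.123, 0.0], [0.001, 0.002, -1.0]] [-1.530e-01  1.650e-01  2.225e+00  1.000e-03  7.500e-01 -3.100e-02]
row d cm [ 0.   -0.01  5.33] rv [ 0.1  -0.03 -0.04]
```

Call:
{"name": "arm_command", "arguments": {"plan": [[0, 0, 0, 2.5, 0, 0, 0], [0, 0, 0, 4.5, 0, 0, 0], [0, 0, 0, 5.3, 0, 0, 0], [0, 0, 0, 5.8, 0, 0, 0], [0, 0, 0, 6.1, 0, 0, 0], [0, 0, 0, 6.3, 0, 0, 0], [0, 0, 0, 6.4, 0, 0, 0]]}}

```text
time_s: 9.47
position: [0.4719, -0.0489, 0.0601]
tcp_rot: [[0.123, 0.992, 0.002], [0.992, -0.123, 0.0], [0.001, 0.002, -1.0]]
ft_force: [-2.1, 1.0, 10.1]
opening: 0.0003
```

Call:
{"name": "arm_command", "arguments": {"plan": [[0, 0, 0, 0.2, 0, 0, 0], [0, 0, 0, 0.4, 0, 0, 0], [0, 0, 0, 0.6, 0, 0, 0], [0, 0, 0, 0.7, 0, 0, 0], [0, 0, 0, 0.7, 0, 0, 0]]}}

```text
time_s: 9.88
position: [0.4723, -0.049, 0.054]
tcp_rot: [[0.122, 0.992, 0.003], [0.992, -0.122, 0.0], [0.001, 0.003, -1.0]]
ft_force: [-3.9, -0.6, 6.0]
opening: 0.0002
```

Call:
{"name": "arm_command", "arguments": {"plan": [[0, -0.03, -0.1, 0.15, 0, 0, 0], [0, -0.03, -0.1, 0.3, 0, 0, 0], [0, -0.03, -0.1, 0.4, 0, 0, 0], [0, -0.03, -0.1, 0.4, 0, 0, 0]]}}

```text
time_s: 10.22
position: [0.4718, -0.0491, 0.0521]
tcp_rot: [[0.123, 0.992, 0.003], [0.992, -0.123, 0.0], [0.001, 0.003, -1.0]]
ft_force: [-13.1, 3.4, 38.7]
opening: 0.0004
```

Force rises to 39 N at z = 0.052, which is the home height of the head's top. I lift and look.

Call:
{"name": "arm_command", "arguments": {"plan": [[0, 0, 0, -0.3, 0, 0, 0], [0, 0, 0, -2, 0, 0, 0], [0, 0, 0, -5, 0, 0, 0], [0, 0, 0, -7, 0, 0, 0], [0, 0, 0, -7, 0, 0, 0], [0, 0, 0, -7, 0, 0, 0]]}}

```text
time_s: 10.72
position: [0.4728, -0.0493, 0.1237]
tcp_rot: [[0.122, 0.992, 0.007], [0.992, -0.122, -0.0], [0.001, 0.007, -1.0]]
ft_force: [-0.1, 0.3, -0.4]
opening: 0.0003
```

```bash
python3 - <<'E'
from h import *
st(); im=snap('wrist','w9.png'); snap('side','s9.png')
a=cv2.resize(cv2.imread('pics/s9.png')[190:260,260:350],None,fx=4.4,fy=4.4,interpolation=2)
b=cv2.resize(cv2.imread('pics/w9.png')[150:290,230:410],None,fx=2.2,fy=2.2,interpolation=2)
cv2.imwrite('pics/c9.png',np.hstack([a,b]))
E
```

```text
t 10.7167 pos [ 0.4728 -0.0493  0.1237] F [-0.1  0.3 -0.4] M [-0.03 -0.06  0.02] open 0.0003228039171678035
[[0.122, 0.992, 0.007], [0.992, -0.122, -0.0], [0.001, 0.007, -1.0]] [-1.530e-01  1.650e-01  2.224e+00  1.000e-03  7.460e-01 -3.100e-02]
```

View pics/c9.png

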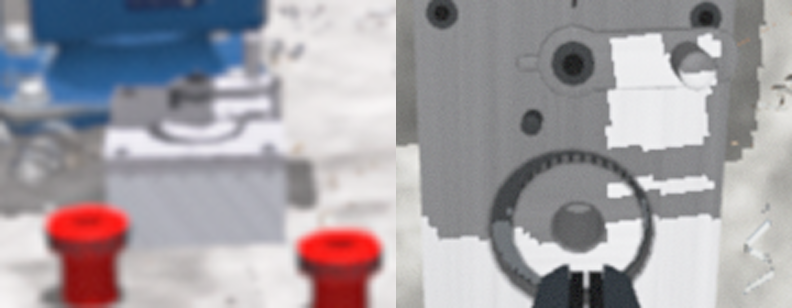

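View pics/w9.png

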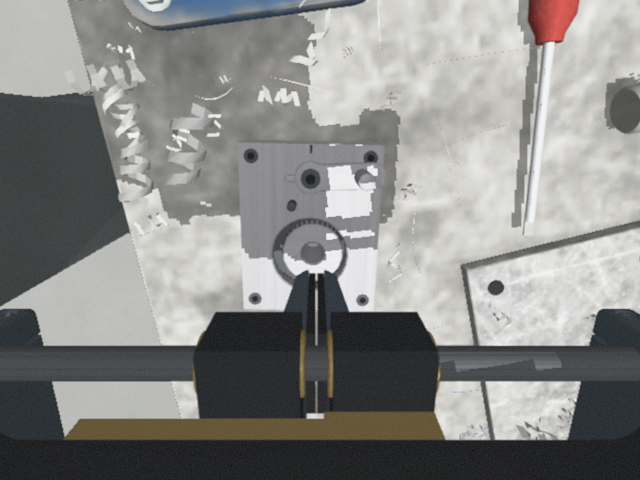

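```bash
python3 - <<'E'
from h import *
im=load('w9.png'); s=st()
cv2.imwrite('pics/w9c.png',cv2.resize(cv2.imread('pics/w9.png')[140:220,230:400],None,fx=4.5,fy=4.5,interpolation=2))
for z in (.02,.1): print('vise',z,ray(im,150,25,z),ray(im,365,3,z))
t=load('top0.png'); 
for p in [(131,228),(132,305)]: print('vise top',ray(t,*p,.02),ray(t,*p,.1))
print('hinge',ray(im,310.3,179,.063),'pegtop',ray(im,365,178,.084))
E
```

```text
t 10.8167 pos [ 0.4714 -0.0491  0.1219] F [-0.1 -0.6  0.2] M [-0.05 -0.11  0.  ] open 0.0005179868094043529
[[0.122, 0.992, 0.003], [0.992, -0.122, 0.0], [0.001, 0.003, -1.0]] [-1.530e-01  1.670e-01  2.225e+00  1.000e-03  7.460e-01 -3.100e-02]
vise 0.02 [0.3871701  0.10457109 0.02      ] [0.52312571 0.10027071 0.02      ]
vise 0.1 [0.41475224 0.08321307 0.1       ] [0.51114047 0.08016423 0.1       ]
vise top [0.52420415 0.09884831 0.02      ] [0.50210899 0.07043397 0.1       ]
vise top [0.38329627 0.10662957 0.02      ] [0.37419052 0.07749792 0.1       ]
hinge [0.47635745 0.00154088 0.063     ] pegtop [0.50630616 0.0010931  0.084     ]
```

View pics/w9c.png

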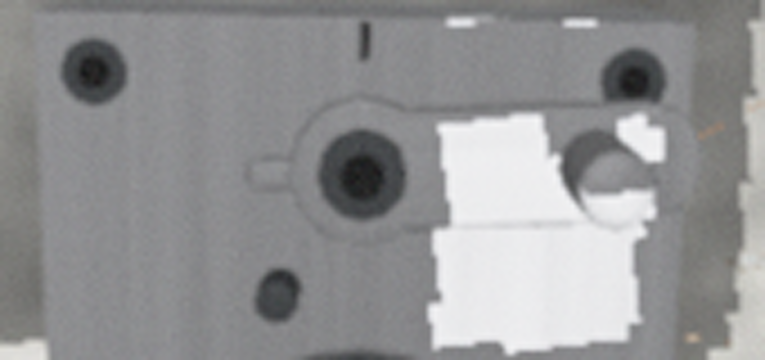

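```bash
python3 - <<'E'
from h import *
im=load('w9.png'); print(ray(im,367.1,182,.084))
rowto([.5073,-.001,.12],np.radians(128))
E
```

```text
[ 0.50725099 -0.00120023  0.084     ]
row d cm [5.22 2.97 0.21] rv [ 1.800e-01  3.000e-02 -4.504e+01]
```

Call:
{"name": "arm_command", "arguments": {"plan": [[28, 0.5, 0.3, 0, 0, 0, -7], [28, 1.5, 0.8, 0, 0, 0, -14], [28, 2.5, 1.4, 0, 0, 0, -21], [28, 3.5, 2, 0, 0, 0, -28], [28, 4.5, 2.5, 0, 0, 0, -35], [28, 5.2, 2.97, 0, 0, 0, -42], [28, 5.22, 2.97, 0, 0, 0, -45], [28, 5.22, 2.97, 0, 0, 0, -45], [28, 5.22, 2.97, 0, 0, 0, -45], [28, 5.22, 2.97, 0, 0, 0, -45]]}}

```text
time_s: 11.65
position: [0.5069, -0.0011, 0.1215]
tcp_rot: [[-0.613, 0.79, 0.002], [0.79, 0.613, 0.0], [-0.001, 0.002, -1.0]]
ft_force: [-0.5, -0.4, 0.1]
opening: 0.0256
```

```bash
python3 - <<'E'
from h import *
st(); im=snap('wrist','w10.png'); snap('side','s10.png'); print(proj(im,[.5073,-.001,.084]),proj(im,[.4765,.001,.063]))
E
```

```text
t 11.65 pos [ 0.5069 -0.0011  0.1215] F [-0.5 -0.4  0.1] M [ 0.03 -0.12 -0.03] open 0.025622873014721794
[[-0.613, 0.79, 0.002], [0.79, 0.613, 0.0], [-0.001, 0.002, -1.0]] [-4.800e-02  2.180e-01  2.162e+00  1.000e-03  7.600e-01 -7.090e-01]
(np.float64(317.6522567107016), np.float64(273.5990757555038)) (np.float64(279.72246915348546), np.float64(229.87716057246564))
```

View pics/w10.png

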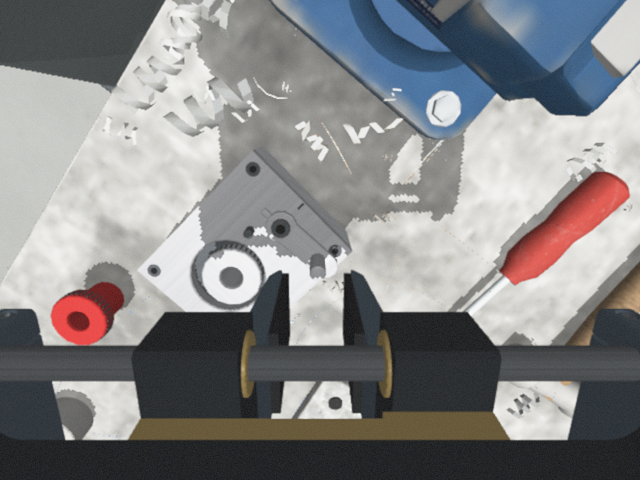

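View pics/s10.png

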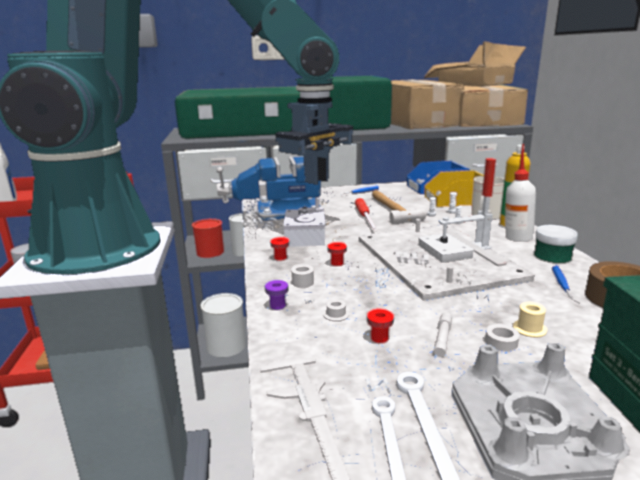

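```bash
python3 - <<'E'
from h import *
im=load('w10.png')
cv2.imwrite('pics/w10c.png',cv2.resize(cv2.imread('pics/w10.png')[190:310,230:370],None,fx=5,fy=5,interpolation=2))
for v in (258,262,266): print(ray(im,316.5,v,.084))
E
```

```text
[0.50095204 0.00609625 0.084     ]
[0.50243153 0.00419017 0.084     ]
[0.50392044 0.00227193 0.084     ]
```

View pics/w10c.png

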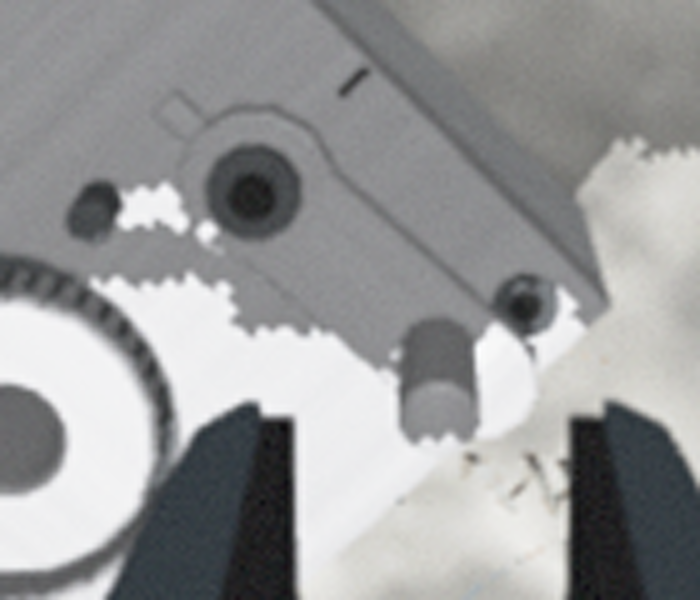

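Call:
{"name": "arm_command", "arguments": {"plan": [[28, 0.05, 0, 2, 0, 0, 0], [28, 0.05, 0, 4, 0, 0, 0], [28, 0.05, 0, 5.2, 0, 0, 0], [28, 0.05, 0, 5.4, 0, 0, 0], [28, 0.05, 0, 5.4, 0, 0, 0], [28, 0.05, 0, 5.4, 0, 0, 0]]}}

```text
time_s: 12.25
position: [0.5072, -0.0008, 0.0684]
tcp_rot: [[-0.614, 0.79, 0.003], [0.79, 0.614, 0.0], [-0.002, 0.003, -1.0]]
ft_force: [1.0, -0.2, -0.3]
opening: 0.0259
```

```bash
python3 - <<'E'
from h import *
s=st(); T=np.array(s['tcp_rot']);p=np.array(s['position'])
h=np.array([.4765,.001])
for a in np.arange(-0.08,-2.0,-0.1):
    q=h+.031*np.array([np.cos(a),np.sin(a)]); d=T.T@np.array([*(q-p[:2]),0])*100; print(round(a,2),np.round(d,2)[:2])
E
```

```text
t 12.25 pos [ 0.5072 -0.0008  0.0684] F [ 1.  -0.2 -0.3] M [ 0.02 -0.13  0.01] open 0.02586054948375938
[[-0.614, 0.79, 0.003], [0.79, 0.614, 0.0], [-0.002, 0.003, -1.0]] [-4.800e-02  3.160e-01  2.171e+00  1.000e-03  6.510e-01 -7.090e-01]
-0.08 [-0.06 -0.03]
-0.18 [-0.28 -0.25]
-0.28 [-0.48 -0.49]
-0.38 [-0.65 -0.75]
-0.48 [-0.79 -1.03]
-0.58 [-0.91 -1.31]
-0.68 [-0.99 -1.61]
-0.78 [-1.05 -1.92]
-0.88 [-1.07 -2.22]
-0.98 [-1.07 -2.53]
-1.08 [-1.03 -2.84]
-1.18 [-0.96 -3.14]
-1.28 [-0.86 -3.44]
-1.38 [-0.74 -3.72]
-1.48 [-0.58 -3.99]
-1.58 [-0.4  -4.24]
-1.68 [-0.2  -4.48]
-1.78 [ 0.03 -4.69]
-1.88 [ 0.27 -4.88]
-1.98 [ 0.54 -5.04]
```

Call:
{"name": "arm_command", "arguments": {"plan": [[28, 0, -0.4, 0.05, 0, 0, 0], [28, -0.1, -0.8, 0.1, 0, 0, 0], [28, -0.3, -1.05, 0.1, 0, 0, 0], [28, -0.5, -1.3, 0.1, 0, 0, 0], [28, -0.65, -1.55, 0.1, 0, 0, 0], [28, -0.8, -1.85, 0.1, 0, 0, 0], [28, -0.9, -2.1, 0.1, 0, 0, 0], [28, -1, -2.4, 0.1, 0, 0, 0], [28, -1.05, -2.7, 0.1, 0, 0, 0], [28, -1.07, -3, 0.1, 0, 0, 0], [28, -1.07, -3.3, 0.1, 0, 0, 0], [28, -1.03, -3.6, 0.1, 0, 0, 0], [28, -0.96, -3.9, 0.1, 0, 0, 0], [28, -0.9, -4.2, 0.1, 0, 0, 0], [28, -0.74, -4.5, 0.1, 0, 0, 0], [28, -0.74, -4.5, 0.1, 0, 0, 0]]}}

```text
time_s: 13.58
position: [0.4752, -0.0342, 0.067]
tcp_rot: [[-0.614, 0.79, 0.002], [0.79, 0.614, 0.0], [-0.001, 0.002, -1.0]]
ft_force: [0.6, -0.8, 0.4]
opening: 0.0256
```

```bash
python3 - <<'E'
from h import *
st(); im=snap('wrist','w11.png')
E
```

```text
t 13.5833 pos [ 0.4752 -0.0342  0.067 ] F [ 0.6 -0.8  0.4] M [ 0.05 -0.08 -0.03] open 0.025641078879151312
[[-0.614, 0.79, 0.002], [0.79, 0.614, 0.0], [-0.001, 0.002, -1.0]] [-1.21e-01  2.80e-01  2.23e+00  1.00e-03  6.30e-01 -7.83e-01]
```

View pics/w11.png

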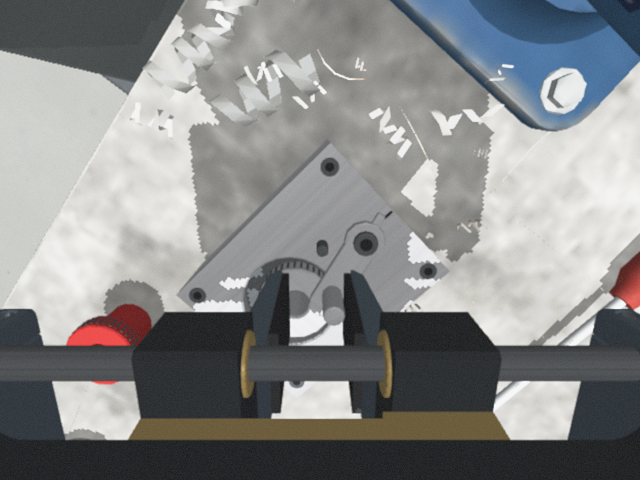

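The keeper follows and is swinging over the head at (300,300), with the peg at (333,305) near the right pad and the stop pin at (322,247). I push on to the stop.

Call:
{"name": "arm_command", "arguments": {"plan": [[28, 0.15, -0.25, 0, 0, 0, 0], [28, 0.3, -0.5, 0, 0, 0, 0], [28, 0.5, -0.7, 0, 0, 0, 0], [28, 0.5, -0.7, 0, 0, 0, 0]]}}

```text
time_s: 13.97
position: [0.4668, -0.0345, 0.0671]
tcp_rot: [[-0.613, 0.79, 0.003], [0.79, 0.613, 0.0], [-0.001, 0.002, -1.0]]
ft_force: [3.5, 0.9, -2.4]
opening: 0.0256
```

Call:
{"name": "arm_command", "arguments": {"plan": [[28, 0, -0.15, 0, 0, 0, 0], [28, 0, -0.25, 0, 0, 0, 0], [28, 0, -0.25, 0, 0, 0, 0]]}}

```text
time_s: 14.22
position: [0.4663, -0.035, 0.0673]
tcp_rot: [[-0.612, 0.791, 0.007], [0.791, 0.612, 0.002], [-0.003, 0.007, -1.0]]
ft_force: [15.8, 19.9, -13.6]
opening: 0.0258
```

```bash
python3 - <<'E'
from h import *
st(); im=snap('wrist','w12.png')
cv2.imwrite('pics/w12c.png',cv2.resize(cv2.imread('pics/w12.png')[160:340,220:440],None,fx=3.3,fy=3.3,interpolation=2))
E
```

```text
t 14.2167 pos [ 0.4663 -0.035   0.0673] F [ 15.8  19.9 -13.6] M [ 3.51 -2.89  0.07] open 0.025840107531090492
[[-0.612, 0.791, 0.007], [0.791, 0.612, 0.002], [-0.003, 0.007, -1.0]] [-0.126  0.266  2.249  0.005  0.62  -0.789]
```

View pics/w12c.png

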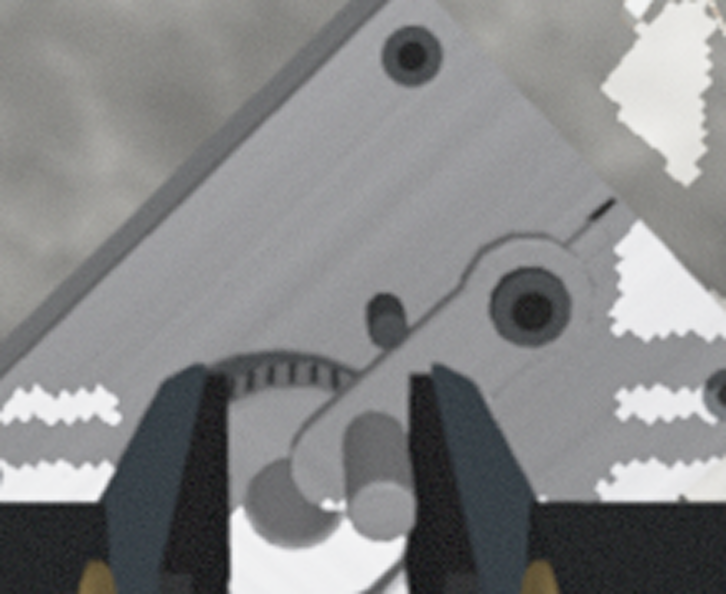

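The keeper lies against the pin with its tail in line with the locked mark, and force has risen to 25 N. I back off within the slack and rise.

Call:
{"name": "arm_command", "arguments": {"plan": [[28, 0, -0.05, 0, 0, 0, 0], [28, 0, 0.3, 0, 0, 0, 0], [28, 0, 0.75, 0, 0, 0, 0], [28, 0, 0.75, 0, 0, 0, 0], [28, 0, 0.75, -1.5, 0, 0, 0], [28, 0, 0.75, -4, 0, 0, 0], [28, 0, 0.75, -8, 0, 0, 0], [28, 0, 0.75, -11, 0, 0, 0], [28, 0, 0.75, -12, 0, 0, 0], [28, 0, 0.75, -12, 0, 0, 0]]}}

```text
time_s: 15.1
position: [0.4727, -0.0308, 0.1898]
tcp_rot: [[-0.613, 0.79, 0.011], [0.79, 0.613, 0.001], [-0.006, 0.009, -1.0]]
ft_force: [0.4, -0.3, -0.5]
opening: 0.026
```

```bash
python3 - <<'E'
from h import *
st(); im=snap('wrist','w13.png'); t=snap('top','t13.png'); snap('side','s13.png')
a=cv2.resize(cv2.imread('pics/w13.png')[130:290,250:410],None,fx=2.5,fy=2.5,interpolation=2)
b=cv2.resize(cv2.imread('pics/s13.png')[190:290,260:360],None,fx=4,fy=4,interpolation=2)
cv2.imwrite('pics/c13.png',np.hstack([a,b])); 
E
```

```text
t 15.1 pos [ 0.4727 -0.0308  0.1898] F [ 0.4 -0.3 -0.5] M [ 0.02 -0.15 -0.07] open 0.02595443065871284
[[-0.613, 0.79, 0.011], [0.79, 0.613, 0.001], [-0.006, 0.009, -1.0]] [-0.116  0.045  2.201  0.003  0.885 -0.777]
```

View pics/c13.png

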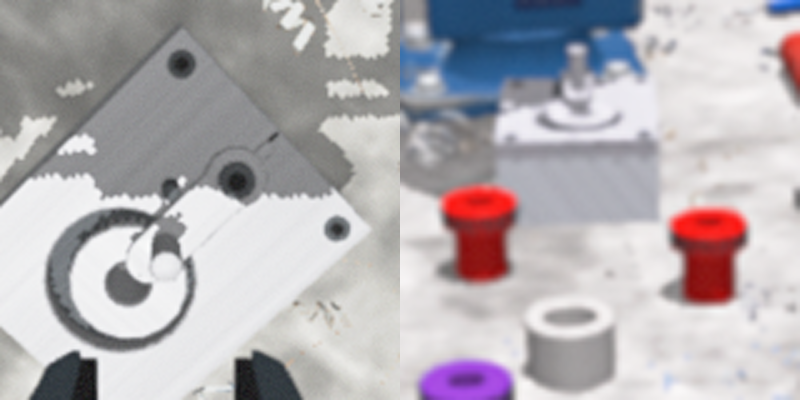

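View pics/w13.png

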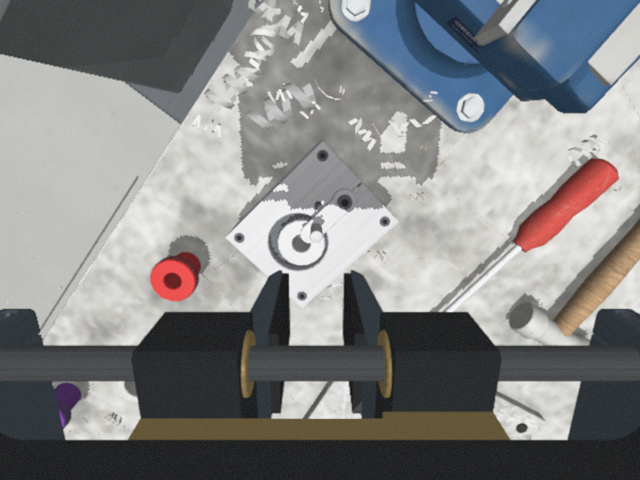

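The close-up shows the keeper against the pin at its mark (tail about (352,185), pin (318,205)) and lying over the seated head at (300,240). Next I compare the two bystanders before and after, then hand in.

```bash
python3 - <<'E'
from h import *
a=cv2.imread('pics/side0.png',0);b=cv2.imread('pics/s13.png',0)
for nm,(x,y) in {'plain':(303,275),'flange':(336,310)}.items():
    r=cv2.matchTemplate(b,a[y-18:y+18,x-20:x+20],cv2.TM_CCOEFF_NORMED); _,v,_,l=cv2.minMaxLoc(r); print(nm,v,(l[0]-(x-20),l[1]-(y-18)))
im=load('w13.png'); h=ray(im,250+238/2.5,130+181/2.5,.063); p=ray(im,250+166/2.5,130+266/2.5,.084); d=p-h
print('hinge',h,'peg',p,'len',np.linalg.norm(d[:2]),'k',0.5-.137-np.arctan2(d[1],d[0]))
print('bush hole',ray(im,250+129/2.5,130+283/2.5,.052))
print(bot.job_done()); 
E
```

```text
plain 0.9998100996017456 (0, 0)
flange 0.9997278451919556 (0, 0)
hinge [0.47676584 0.00203704 0.063     ] peg [ 0.47196652 -0.02873273  0.084     ] len 0.031141811888698426 k 2.088524672020185
bush hole [ 0.47176137 -0.04801999  0.052     ]
the job is handed in; nothing more can be done
None
```

The drill bush is pressed home in the jig, the keeper is swung round to its locked mark, and the job is handed in. It took about 15 s of the 67 s allowed.

I gripped the steel bush by its head and located the bore with the wrist camera. I lowered the sleeve in and let it drop. I then pressed it with closed fingers until the force rose to about 39 N at z = 0.052, the height the head's top should have when home. Last, I straddled the keeper's peg and swung it to the stop, where the force rose to about 25 N.

Last checks:
- **Keeper:** measured at about 2.09 rad from the peg and hinge positions, against a stop at 2.07. Its tail lines up with the mark.
- **Bush:** it sits flush under the keeper. Its hole is about 2 to 3 mm from the measured recess centre, within the 6.5 mm limit.
- **Other bushes:** neither has moved in the side view (0 px shift).
- **Robot:** it stood clear, with the wrist force near zero.

No check failed. The camera positions disagreed with each other by about 1 mm, and I corrected for this with a second look before inserting.

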